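# Find the full fastener tin by weight and hold it up

## Robot

A 6-joint arm with a two-finger parallel gripper is mounted at the origin on the work surface. World frame = base frame: x ahead of the robot, y to its left, z up, the work surface at z = 0. Lengths are in m, angles in rad, forces in N, time in s.
With the tool pointing down it reaches from about 0.35 to 0.775 m from the base axis. Payload 7.3 kg.
Tool frame: the origin (TCP) lies between the finger pads; the fingertips stand 11 mm ahead of it and the grasp point (between the pads) lies 8 mm behind it; z points along the fingers, y is the line along which they close (so a half turn about z gives the same grasp; the last joint's range is limited). The gripper opens to 92 mm and grips with 3 to 60 N. Pads are 19 mm wide; open, the fingers measure 130 mm over their backs; the gripper's body (75 mm by 190 mm) begins 47 mm behind the grasp point.
Start: joints at [0.998, 0.342, 1.524, -0, 1.275, -0.146], TCP at [0.217, 0.478, 0.238] pointing down, gripper open.
Joint ranges: [-2.53, 2.53], [-0.77, 2.02], [0.04, 2.7], [-1, 4.14], [0.28, 2.66], [-3.11, 3.11]. Speed limits (rad/s): [2.57, 2.57, 3.14, 3.14, 3.14, 3.14].

## Interface

Orientations are given as [roll, pitch, yaw] about the fixed x, y, z axes, in that order (R = Rz(yaw) Ry(pitch) Rx(roll)).
In Python, from rig import readout, get_image, get_calibration, manip gives the robot as it stands.
- The arm moves only by the tool step_arm, never from a script. Its argument "increments" is a list of rows, each an object of numbers: "rx", "ry", "rz": the turn, a rotation vector about the tool's x, y, z scaled (see below); "tx", "ty", "tz": the shift along the tool's x, y, z scaled (see below); "jaw": the gripper command: -1 is shut, 1 is fully open, values between are in proportion. A call has exactly 5 rows; each row is the pose to reach, as a shift and turn from the pose commanded when the call began, along the tool's axes at that moment, turning the shorter way round; what a row does not reach only later rows make up. The controller multiplies each number of a shift by 30 cm and each number of a turn by 180 degrees. A row lasts 1/8 s, in which the tool goes at most 62.5 mm and 10.7 degrees, less where a joint would pass 70% of its speed; a pose out of reach is approached as far as the arm can. A call with a number of a shift or a turn outside -1 to 1 is refused whole. A call with a gripper value outside its range is refused whole. The fingers move at their own pace and stop on an object; "grip_force" is the grip in N (left out, the last holds). Time passes only in rows, so rows that repeat a pose let the fingers close, or fill a call up. It gives the time, the measured TCP pose, the force, the opening and the grip force at its end, in the units of the state.
- readout.get_obs(): the state, without advancing time (a new reading comes with each control period).
- get_image(name): name is "scene" or "side" or "wrist"; returns (picture, depth): 400x640x3 uint8, red, green, blue; 400x640 float32, m along the optical axis (not along the pixel's ray), 0 where there is no reading.
- get_calibration(name): a dict with "fx", "fy", "cx", "cy" (pixels), "D" ([k1, k2, p1, p2, k3] as OpenCV has them; the pictures are not rectified), "rvec" (rotation vector, rad) and "tvec" (3), from world to camera coordinates, as OpenCV has them; the wrist camera has in their place "hand_eye" (4x4, takes a point from camera to tool coordinates, whose origin is the TCP and whose axes are the flange's). Camera axes: x right, y down, z forward; pixel columns grow to the right and rows downward; lengths in m; the calibration is good to about 2 mm. A picture is of the moment at which its call begins: read the wrist's pose just before it. get_calibration takes no time and is no camera call.
- manip.sign_off(): hands the job in; it is judged then, once.
The state is a dict: "t": time; "joint_positions": joint angles; "dq": joint speeds; "joint_efforts": joint torques, N m; "tool_pos": TCP position; "orientation": TCP orientation; "wrist_force": force on the tool from outside, world axes, zero at the start; "ft_torque": the same for the moment, N m; "finger_gap": opening from 0.0 (shut) to 1.0 (fully open); "grip_force": force on a finger pad.
Only numpy, scipy, OpenCV 4.12 (cv2) and the standard library are available. Lean on these libraries where they do the work, as an engineer would, in place of code of your own. Each camera call takes 0.05 s, during which the arm holds its last target. There are 200 camera calls.

## Task

Three identical closed fastener tins stand on the workshop bench: two are nearly empty and one is full, which only their weight tells. Find out by hefting them: set the two light tins down upright in the steel refill tray and let go of them, then pick up the heavy one and finish while holding it still and upright in the gripper, its bottom at least 15 cm above the bench and not resting on anything. Do not drop a tin or tip one over, and leave everything else on the bench as it stands.

Things in the scene. Friction and masses are not known exactly. Their poses are not given: they have to be found in the camera images.
- tin_a: one of three identical closed round tins of plain bright metal, 62 mm across, 85 mm high, straight-sided, standing upright; origin at the centre of its underside, z up. Two of the three are nearly empty (200 to 300 g each), one is full (550 to 750 g); which one changes from start to start and cannot be seen
- tin_b: one of three identical closed round tins of plain bright metal, 62 mm across, 85 mm high, straight-sided, standing upright; origin at the centre of its underside, z up. Two of the three are nearly empty (200 to 300 g each), one is full (550 to 750 g); which one changes from start to start and cannot be seen
- tin_c: one of three identical closed round tins of plain bright metal, 62 mm across, 85 mm high, straight-sided, standing upright; origin at the centre of its underside, z up. Two of the three are nearly empty (200 to 300 g each), one is full (550 to 750 g); which one changes from start to start and cannot be seen
- tray: open dark steel tray fixed to the bench, 160 (its x) x 240 (its y) mm outside, walls 30 mm high and 4 mm thick, floor 4 mm thick: both light tins stand in it side by side along y; origin at the centre of its underside, z up
- tape: bystander, leave it: roll of grey tape, a flat ring 90 outside, 72 inside, 25 high; origin at the centre of its underside
- wrench: bystander, leave it: 150 mm steel wrench lying flat; origin at its middle, underside; its long axis is x
- carton: bystander, leave it: small cardboard carton 60 x 80 x 40 high; origin at the centre of its underside
- hammer: bystander, leave it: 260 mm hammer lying flat; origin near its middle, underside; its long axis is x
- mug: bystander, leave it: white mug, 80 across, 90 high, with a handle; origin at the centre of its underside
- spraycan: bystander, leave it: grey spray can, 60 across, 140 high; origin at the centre of its underside
Not all that is in view belongs to the job. What is shaped like the tin_b but blue or red is not meant. What is shaped like the tin_a but pink is not meant.

How it is judged:
By the outcome, as a careful person would: the job done as asked, in the order asked, and still so for the second after the job is handed in, while the arm keeps its last pose, push and grip.
It also fails if it takes over 72 s, if anything falls off the work surface, if the arm or the gripper's body presses on something with over 40 N, if the wrist force passes 120 N, or if a joint passes its speed limit or range.

## Working session

There is one attempt and no reset: what is moved stays moved. The work goes in short steps, Python scripts to look and compute and a tool call to move; the robot and the scene stay as the last step left them, time stands still between calls to the robot, and variables do not carry over. Pictures are saved under pics/ and viewed, at most 10 in all, crops included, and the job is handed in when it is done.

Besides the shell and the picture viewer there is one more tool, called after ">>>" in YAML: its name, and indented under it one key for each argument. step_arm: Moves the arm, as the interface text tells. Shifts and turns lie within -1 to 1; 1 stands for 30 cm of shift or 180 degrees of turn. Its arguments: {"type":"object","properties":{"increments":{"type":"array"},"grip_force":{"type":"number"}},"required":["increments"]}

```bash
mkdir -p pics
cat > h.py <<'E'
import numpy as np, cv2
from rig import readout, get_image, get_calibration, manip
from scipy.spatial.transform import Rotation as R
def cam(name, obs=None):
    c=get_calibration(name); K=np.array([[c['fx'],0,c['cx']],[0,c['fy'],c['cy']],[0,0,1.]]); D=np.array(c['D'],float)
    if 'rvec' in c:
        Rw=cv2.Rodrigues(np.array(c['rvec'],float))[0]; t=np.array(c['tvec'],float).ravel()
        Rc=Rw.T; o=-Rw.T@t
    else:
        T=np.eye(4); T[:3,:3]=R.from_euler('xyz',obs['orientation']).as_matrix(); T[:3,3]=obs['tool_pos']
        T=T@np.array(c['hand_eye']); Rc=T[:3,:3]; o=T[:3,3]
    return K,D,Rc,o
def rays(cm,uv):
    K,D,Rc,o=cm
    n=cv2.undistortPoints(np.array(uv,float).reshape(-1,1,2),K,D).reshape(-1,2)
    return np.c_[n,np.ones(len(n))]@Rc.T
def onplane(cm,uv,z):
    d=rays(cm,uv); return cm[3]+d*((z-cm[3][2])/d[:,2])[:,None]
def cloud(cm,dep):
    v,u=np.nonzero(dep>0); d=rays(cm,np.c_[u,v]); return u,v,cm[3]+d*dep[v,u][:,None]
E
python3 - <<'E'
from h import *
o=readout.get_obs(); print(o)
for n in ['scene','side','wrist']:
    p,d=get_image(n); cv2.imwrite(f'pics/{n}0.png',p[:,:,::-1]); np.savez(f'{n}0.npz',p=p,d=d,o=o)
    c=cam(n,o); print(n,c[3],c[2][:,2],(d>0).mean())
E
```

```text
{'t': 0.0, 'joint_positions': array([ 9.98004606e-01,  3.42704090e-01,  1.52503065e+00,  1.49012458e-05,
        1.27543747e+00, -1.46002176e-01]), 'dq': array([ 0.00138743, -0.00030922, -0.00029897,  0.0018292 ,  0.00160632,
        0.00068925]), 'joint_efforts': array([-2.17952487e-05, -4.31239700e+01, -2.44218493e+01,  7.19089690e-02,
        5.59267402e-02, -9.50873232e-05]), 'tool_pos': array([0.21707702, 0.47757085, 0.23704988]), 'orientation': array([-3.14003198e+00, -2.43897567e-04,  2.71479857e+00]), 'wrist_force': array([-0.44454101,  0.72935332, -0.19222668]), 'ft_torque': array([ 0.02873589, -0.01455394,  0.00942884]), 'grip_force': 0.0, 'finger_gap': 0.9974213019616294}
scene [ 0.91958733 -0.32807611  0.95445618] [-0.35694849  0.34123852 -0.86956544] 0.995828125
side [ 0.11624063 -0.46381218  0.67929507] [ 0.46608935  0.53691124 -0.70319772] 0.99594921875
wrist [0.15215653 0.50611914 0.38433964] [ 0.23885889 -0.11108892 -0.96467906] 0.993609375
```

View pics/scene0.png

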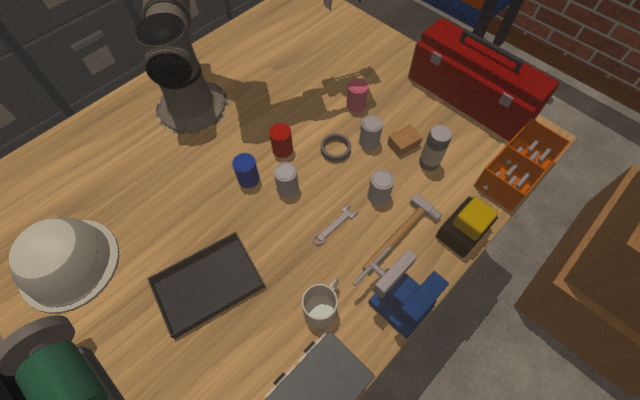

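View pics/side0.png

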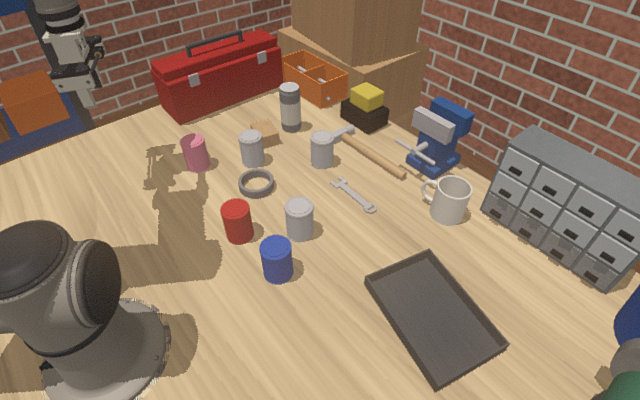

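Scene view: the bright plain tins are at (287,181), (371,133) and (381,187). Lookalikes are blue (246,170), red (281,140), pink (357,97), the taller grey spray can (435,147) and the white mug (320,305). The tray is at (207,285). The side view shows the same tins at (300,219), (252,148) and (322,149). The three plain ones match the description.

Run:
```python
from h import *
ims=[]
pts={}
for n,seeds in [('scene',dict(A=(287,172),B=(371,124),C=(381,178),blue=(246,162),red=(281,132),pink=(357,90),mug=(320,292))),('side',dict(A=(300,207),B=(252,137),C=(322,138),blue=(277,246),red=(237,209),pink=(195,142),mug=(452,185)))]:
    f=np.load(f'{n}0.npz',allow_pickle=True); c=cam(n); d=f['d']; u,v,P=cloud(c,d)
    for k,s in seeds.items():
        x0=onplane(c,[s],0.085)[0]
        m=(np.abs(P[:,2]-0.085)<0.008)&(np.hypot(*(P[:,:2]-x0[:2]).T)<0.055)
        Q=P[m]; (cx,cy),r=cv2.minEnclosingCircle(Q[:,:2].astype(np.float32))
        print(n,k,m.sum(),np.round([cx,cy,r],4),'z',np.median(Q[:,2]).round(4))
    ims.append(f['p'])
    # tray: low-lying dark region
    p=f['p'].astype(int); x0=onplane(c,[(207,285) if n=='scene' else (434,315)],0.004)[0]
    g=np.full(d.shape,9.); g[v,u]=np.hypot(*(P[:,:2]-x0[:2]).T)
    z=np.zeros(d.shape); z[v,u]=P[:,2]
    mk=((g<0.2)&(p.max(2)<95)&(z<0.05)).astype(np.uint8)
    N,l,st,ce=cv2.connectedComponentsWithStats(mk); i=1+st[1:,4].argmax()
    X=np.full(d.shape+(3,),np.nan); X[v,u]=P
    Q=X[l==i]; Q=Q[np.isfinite(Q[:,0])]
    W=Q[(Q[:,2]>.022)]
    print(n,'tray',len(Q),cv2.minAreaRect(Q[:,:2].astype(np.float32)),cv2.minAreaRect(W[:,:2].astype(np.float32)), np.median(Q[:,2]))
a=cv2.resize(ims[0][75:215,225:475],(750,420)); cv2.imwrite('pics/crop0.png',a[:,:,::-1])
# other obstacles in world: heightmap blobs
f=np.load('scene0.npz',allow_pickle=True); u,v,P=cloud(cam('scene'),f['d'])
for k,s in dict(tape=(336,148),carton=(405,140),spray=(438,133),wrench=(335,225),hammer=(400,235),mug=(320,305),handle=(336,286)).items():
    j=np.argmin((u-s[0])**2+(v-s[1])**2); print(k,P[j].round(3))
```

```text
scene A 398 [0.4473 0.006  0.033 ] z 0.0854
scene B 328 [0.5029 0.2911 0.0332] z 0.0854
scene C 410 [0.6469 0.168  0.0327] z 0.0852
scene blue 377 [ 0.345  -0.0537  0.0329] z 0.0857
scene red 334 [0.338  0.0888 0.0326] z 0.0856
scene pink 279 [0.3764 0.3709 0.0335] z 0.0854
scene mug 211 [ 0.7476 -0.1648  0.0476] z 0.0879
scene tray 6814 ((0.5147566199302673, -0.32416224479675293), (0.238154798746109, 0.16852831840515137), 76.3614501953125) ((0.5114919543266296, -0.3235257863998413), (0.23799724876880646, 0.16204220056533813), 76.14568328857422) 0.004086698667989386
side A 546 [0.4489 0.0058 0.0323] z 0.0853
side B 300 [0.5038 0.2903 0.0323] z 0.0841
side C 320 [0.6471 0.1672 0.0336] z 0.0852
side blue 719 [ 0.3465 -0.0519  0.0325] z 0.0852
side red 567 [0.3385 0.0868 0.0328] z 0.0853
side pink 329 [0.3802 0.3701 0.0343] z 0.0845
side mug 398 [ 0.7522 -0.1676  0.0468] z 0.0858
side tray 1260 ((0.5693938136100769, -0.30560004711151123), (0.13116879761219025, 0.27505210041999817), 17.632522583007812) ((0.5130070447921753, -0.323663592338562), (0.23374910652637482, 0.15325963497161865), 76.18995666503906) 0.01619333774567766
tape [0.452 0.204 0.001]
carton [0.595 0.344 0.039]
spray [0.679 0.347 0.14 ]
wrench [0.628 0.014 0.007]
hammer [0.772 0.105 0.023]
mug [ 0.748 -0.165  0.006]
handle [ 0.743 -0.103  0.001]
```

View pics/crop0.png

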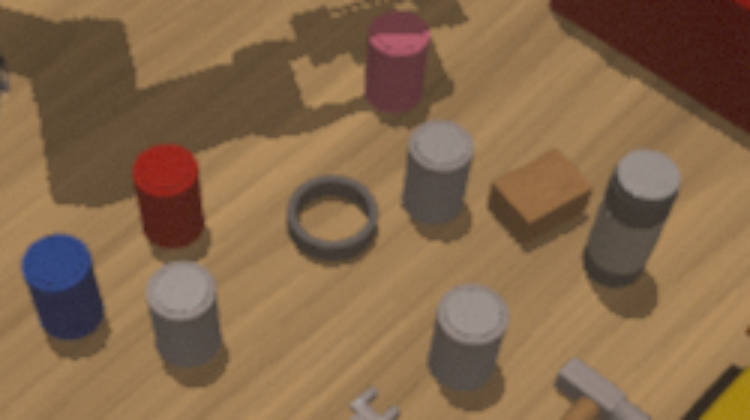

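The crop shows the three plain bright tins, with red, blue and pink clearly different and the spray can taller. I'll start with tin B, closing along the tray's x axis (yaw 76°).

>>> step_arm:
  increments:
    - {"tx": -0.17, "ty": -0.03, "rz": 0.055, "jaw": 1}
    - {"tx": -0.34, "ty": -0.05, "rz": 0.11, "jaw": 1}
    - {"tx": -0.51, "ty": -0.08, "rz": 0.165, "jaw": 1}
    - {"tx": -0.68, "ty": -0.1, "rz": 0.22, "jaw": 1}
    - {"tx": -0.84, "ty": -0.13, "rz": 0.275, "jaw": 1}
  grip_force: 35

```text
$.increments[0]: bad value
```

```bash
cat > go.py <<'E'
import sys
from h import *
o=readout.get_obs(); p=o['tool_pos']; Rt=R.from_euler('xyz',o['orientation'])
print('t',round(o['t'],2),'p',p.round(4),'rpy',o['orientation'].round(4),'F',o['wrist_force'].round(2),'gap',round(o['finger_gap'],3),'gf',round(o['grip_force'],1))
T=R.from_euler('xyz',[np.pi,0,np.radians(76)])
for a in sys.argv[1:]:
    g=np.array(eval(a)); print(a,'t',(Rt.inv().apply(g-p)/0.3).round(3),'r',((Rt.inv()*T).as_rotvec()/np.pi).round(4))
E
python3 go.py 0.503,0.291,0.16 0.503,0.291,0.055
```

```text
t 0.15 p [0.2172 0.4777 0.2372] rpy [-3.1404e+00 -2.0000e-04  2.7148e+00] F [ 0.18 -0.5   0.42] gap 1.002 gf 0.0
0.503,0.291,0.16 t [-1.125 -0.172  0.257] r [-3.000e-04  2.000e-04  4.419e-01]
0.503,0.291,0.055 t [-1.125 -0.171  0.607] r [-3.000e-04  2.000e-04  4.419e-01]
```

Probably all keys are required.

>>> step_arm:
  increments:
    - {"tx": -0.17, "ty": -0.03, "tz": 0, "rx": 0, "ry": 0, "rz": 0.055, "jaw": 1}
    - {"tx": -0.34, "ty": -0.05, "tz": 0, "rx": 0, "ry": 0, "rz": 0.11, "jaw": 1}
    - {"tx": -0.51, "ty": -0.08, "tz": 0, "rx": 0, "ry": 0, "rz": 0.165, "jaw": 1}
    - {"tx": -0.68, "ty": -0.1, "tz": 0, "rx": 0, "ry": 0, "rz": 0.22, "jaw": 1}
    - {"tx": -0.84, "ty": -0.13, "tz": 0, "rx": 0, "ry": 0, "rz": 0.275, "jaw": 1}
  grip_force: 35

```text
t: 0.78
tool_pos: [0.4319, 0.337, 0.2375]
orientation: [-3.141, -0.0, 1.845]
wrist_force: [0.5, 0.4, 0.0]
finger_gap: 0.998
grip_force: 0.0
```

```bash
python3 go.py 0.503,0.291,0.16 0.503,0.291,0.055
```

```text
t 0.78 p [0.4319 0.337  0.2375] rpy [-3.1413 -0.      1.845 ] F [0.46 0.39 0.05] gap 0.998 gf 0.0
0.503,0.291,0.16 t [-0.212  0.187  0.258] r [-1.000e-04  0.000e+00  1.651e-01]
0.503,0.291,0.055 t [-0.212  0.187  0.608] r [-1.000e-04  0.000e+00  1.651e-01]
```

>>> step_arm:
  increments:
    - {"tx": -0.1, "ty": 0.09, "tz": 0, "rx": 0, "ry": 0, "rz": 0.055, "jaw": 1}
    - {"tx": -0.212, "ty": 0.187, "tz": 0.08, "rx": 0, "ry": 0, "rz": 0.11, "jaw": 1}
    - {"tx": -0.212, "ty": 0.187, "tz": 0.16, "rx": 0, "ry": 0, "rz": 0.165, "jaw": 1}
    - {"tx": -0.212, "ty": 0.187, "tz": 0.25, "rx": 0, "ry": 0, "rz": 0.165, "jaw": 1}
    - {"tx": -0.212, "ty": 0.187, "tz": 0.25, "rx": 0, "ry": 0, "rz": 0.165, "jaw": 1}

```text
t: 1.4
tool_pos: [0.5008, 0.2918, 0.1605]
orientation: [-3.137, 0.003, 1.332]
wrist_force: [-0.5, -0.4, -0.1]
finger_gap: 1.0
grip_force: 0.0
```

```bash
cat > wr.py <<'E'
import sys
from h import *
o=readout.get_obs(); p,d=get_image('wrist'); cv2.imwrite(sys.argv[1],p[:,:,::-1])
c=cam('wrist',o); u,v,P=cloud(c,d); x0=o['tool_pos']
if len(sys.argv)>2: x0=np.array(eval(sys.argv[2]))
m=(np.abs(P[:,2]-0.085)<0.006)&(np.hypot(*(P[:,:2]-x0[:2]).T)<0.06)
Q=P[m]; print(m.sum(),cv2.minEnclosingCircle(Q[:,:2].astype(np.float32)) if m.sum() else '')
E
python3 wr.py pics/w1.png; python3 go.py 0.503,0.291,0.055
```

```text
5232 ((0.5055494904518127, 0.2907811999320984), 0.031568944454193115)
t 1.45 p [0.5017 0.2924 0.1622] rpy [-3.1400e+00  1.1000e-03  1.3328e+00] F [0.7  0.22 0.23] gap 1.001 gf 0.0
0.503,0.291,0.055 t [-0.003  0.006  0.357] r [-0.0005  0.0004  0.002 ]
```

View pics/w1.png

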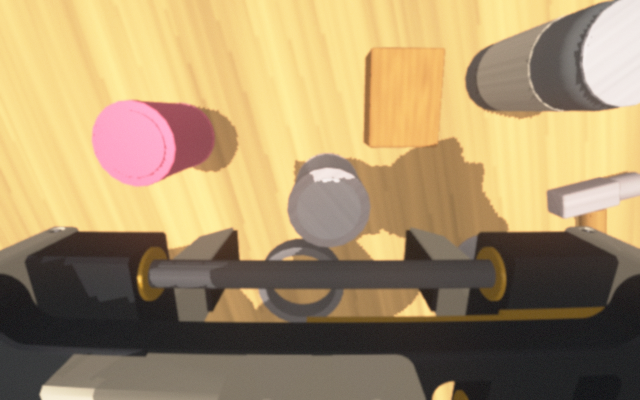

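The wrist view shows tin B at (328,205), centred between the open fingers, with the carton at (405,97) clear of them. Going down and closing.

>>> step_arm:
  increments:
    - {"tx": -0.003, "ty": 0.01, "tz": 0.15, "rx": 0, "ry": 0, "rz": 0, "jaw": 1}
    - {"tx": -0.003, "ty": 0.01, "tz": 0.28, "rx": 0, "ry": 0, "rz": 0, "jaw": 1}
    - {"tx": -0.003, "ty": 0.01, "tz": 0.355, "rx": 0, "ry": 0, "rz": 0, "jaw": 1}
    - {"tx": -0.003, "ty": 0.01, "tz": 0.355, "rx": 0, "ry": 0, "rz": 0, "jaw": 1}
    - {"tx": -0.003, "ty": 0.01, "tz": 0.355, "rx": 0, "ry": 0, "rz": 0, "jaw": -1}

```text
t: 2.08
tool_pos: [0.5059, 0.2915, 0.0581]
orientation: [3.139, -0.002, 1.333]
wrist_force: [0.4, 0.1, 0.4]
finger_gap: 0.934
grip_force: 0.0
```

>>> step_arm:
  increments:
    - {"tx": 0, "ty": 0, "tz": 0, "rx": 0, "ry": 0, "rz": 0, "jaw": -1}
    - {"tx": 0, "ty": 0, "tz": 0, "rx": 0, "ry": 0, "rz": 0, "jaw": -1}
    - {"tx": 0, "ty": 0, "tz": 0, "rx": 0, "ry": 0, "rz": 0, "jaw": -1}
    - {"tx": 0, "ty": 0, "tz": 0, "rx": 0, "ry": 0, "rz": 0, "jaw": -1}
    - {"tx": 0, "ty": 0, "tz": 0, "rx": 0, "ry": 0, "rz": 0, "jaw": -1}
  grip_force: 35

```text
t: 2.7
tool_pos: [0.5054, 0.2911, 0.0571]
orientation: [3.14, -0.001, 1.332]
wrist_force: [0.5, -1.2, 6.0]
finger_gap: 0.678
grip_force: 35.0
```

>>> step_arm:
  increments:
    - {"tx": 0, "ty": 0, "tz": -0.05, "rx": 0, "ry": 0, "rz": 0, "jaw": -1}
    - {"tx": 0, "ty": 0, "tz": -0.15, "rx": 0, "ry": 0, "rz": 0, "jaw": -1}
    - {"tx": 0, "ty": 0, "tz": -0.25, "rx": 0, "ry": 0, "rz": 0, "jaw": -1}
    - {"tx": 0, "ty": 0, "tz": -0.33, "rx": 0, "ry": 0, "rz": 0, "jaw": -1}
    - {"tx": 0, "ty": 0, "tz": -0.35, "rx": 0, "ry": 0, "rz": 0, "jaw": -1}

```text
t: 3.32
tool_pos: [0.5053, 0.2912, 0.1631]
orientation: [3.139, -0.002, 1.333]
wrist_force: [-0.5, 0.3, -2.4]
finger_gap: 0.681
grip_force: 35.0
```

>>> step_arm:
  increments:
    - {"tx": 0, "ty": 0, "tz": 0, "rx": 0, "ry": 0, "rz": 0, "jaw": -1}
    - {"tx": 0, "ty": 0, "tz": 0, "rx": 0, "ry": 0, "rz": 0, "jaw": -1}
    - {"tx": 0, "ty": 0, "tz": 0, "rx": 0, "ry": 0, "rz": 0, "jaw": -1}
    - {"tx": 0, "ty": 0, "tz": 0, "rx": 0, "ry": 0, "rz": 0, "jaw": -1}
    - {"tx": 0, "ty": 0, "tz": 0, "rx": 0, "ry": 0, "rz": 0, "jaw": -1}

```text
t: 3.95
tool_pos: [0.5047, 0.2909, 0.161]
orientation: [-3.141, 0.0, 1.332]
wrist_force: [-0.1, 0.4, -1.8]
finger_gap: 0.677
grip_force: 35.0
```

```bash
python3 go.py 0.505,0.0,0.18 0.526,-0.270,0.18 0.505,0.291,0.058
```

```text
t 3.95 p [0.5047 0.2909 0.161 ] rpy [-3.1413e+00  2.0000e-04  1.3325e+00] F [-0.13  0.44 -1.75] gap 0.677 gf 35.0
0.505,0.0,0.18 t [-0.942  0.23  -0.063] r [-0.0001  0.0001  0.0019]
0.526,-0.270,0.18 t [-1.8    0.51  -0.063] r [-0.0001  0.0001  0.0019]
0.505,0.291,0.058 t [0.001 0.001 0.343] r [-0.0001  0.0001  0.0019]
```

About 2 N, so tin B is light. Carrying it to the tray's far slot (0.499,-0.377).

>>> step_arm:
  increments:
    - {"tx": -0.06, "ty": 0.014, "tz": -0.05, "rx": 0, "ry": 0, "rz": 0, "jaw": -1}
    - {"tx": -0.18, "ty": 0.043, "tz": -0.11, "rx": 0, "ry": 0, "rz": 0, "jaw": -1}
    - {"tx": -0.34, "ty": 0.082, "tz": -0.13, "rx": 0, "ry": 0, "rz": 0, "jaw": -1}
    - {"tx": -0.52, "ty": 0.125, "tz": -0.13, "rx": 0, "ry": 0, "rz": 0, "jaw": -1}
    - {"tx": -0.7, "ty": 0.168, "tz": -0.13, "rx": 0, "ry": 0, "rz": 0, "jaw": -1}

```text
t: 4.58
tool_pos: [0.504, 0.0725, 0.2015]
orientation: [3.14, -0.0, 1.333]
wrist_force: [1.1, 0.2, -2.1]
finger_gap: 0.678
grip_force: 35.0
```

>>> step_arm:
  increments:
    - {"tx": -0.18, "ty": 0.043, "tz": 0, "rx": 0, "ry": 0, "rz": 0, "jaw": -1}
    - {"tx": -0.36, "ty": 0.086, "tz": 0, "rx": 0, "ry": 0, "rz": 0, "jaw": -1}
    - {"tx": -0.54, "ty": 0.13, "tz": 0, "rx": 0, "ry": 0, "rz": 0, "jaw": -1}
    - {"tx": -0.72, "ty": 0.173, "tz": 0, "rx": 0, "ry": 0, "rz": 0, "jaw": -1}
    - {"tx": -0.88, "ty": 0.211, "tz": 0, "rx": 0, "ry": 0, "rz": 0, "jaw": -1}

```text
t: 5.2
tool_pos: [0.5026, -0.1994, 0.2014]
orientation: [3.14, 0.001, 1.331]
wrist_force: [1.0, 0.6, -2.6]
finger_gap: 0.683
grip_force: 35.0
```

```bash
python3 go.py 0.499,-0.377,0.2 0.499,-0.377,0.0625
```

```text
t 5.2 p [ 0.5026 -0.1994  0.2014] rpy [3.1401e+00 7.0000e-04 1.3314e+00] F [ 0.99  0.6  -2.6 ] gap 0.683 gf 35.0
0.499,-0.377,0.2 t [-0.578  0.129  0.005] r [0.0005 0.0002 0.0016]
0.499,-0.377,0.0625 t [-0.578  0.128  0.464] r [0.0005 0.0002 0.0016]
```

>>> step_arm:
  increments:
    - {"tx": -0.16, "ty": 0.035, "tz": 0, "rx": 0, "ry": 0, "rz": 0, "jaw": -1}
    - {"tx": -0.32, "ty": 0.07, "tz": 0, "rx": 0, "ry": 0, "rz": 0, "jaw": -1}
    - {"tx": -0.46, "ty": 0.1, "tz": 0.03, "rx": 0, "ry": 0, "rz": 0, "jaw": -1}
    - {"tx": -0.55, "ty": 0.122, "tz": 0.11, "rx": 0, "ry": 0, "rz": 0, "jaw": -1}
    - {"tx": -0.578, "ty": 0.129, "tz": 0.2, "rx": 0, "ry": 0, "rz": 0, "jaw": -1}

```text
t: 5.82
tool_pos: [0.4991, -0.3772, 0.1408]
orientation: [3.14, 0.002, 1.33]
wrist_force: [-0.1, -1.0, -2.3]
finger_gap: 0.677
grip_force: 35.0
```

>>> step_arm:
  increments:
    - {"tx": 0, "ty": 0, "tz": 0.08, "rx": 0, "ry": 0, "rz": 0, "jaw": -1}
    - {"tx": 0, "ty": 0, "tz": 0.16, "rx": 0, "ry": 0, "rz": 0, "jaw": -1}
    - {"tx": 0, "ty": 0, "tz": 0.21, "rx": 0, "ry": 0, "rz": 0, "jaw": -1}
    - {"tx": 0, "ty": 0, "tz": 0.235, "rx": 0, "ry": 0, "rz": 0, "jaw": -1}
    - {"tx": 0, "ty": 0, "tz": 0.25, "rx": 0, "ry": 0, "rz": 0, "jaw": -1}

```text
t: 6.45
tool_pos: [0.5002, -0.3745, 0.0656]
orientation: [3.141, 0.0, 1.332]
wrist_force: [0.3, -0.1, -2.2]
finger_gap: 0.679
grip_force: 35.0
```

```bash
python3 go.py 0.499,-0.377,0.0615
```

```text
t 6.45 p [ 0.5002 -0.3745  0.0656] rpy [3.1407e+00 5.0000e-04 1.3325e+00] F [ 0.28 -0.1  -2.2 ] gap 0.679 gf 35.0
0.499,-0.377,0.0615 t [-0.009 -0.002  0.014] r [0.0003 0.0001 0.0019]
```

>>> step_arm:
  increments:
    - {"tx": 0, "ty": 0, "tz": 0.006, "rx": 0, "ry": 0, "rz": 0, "jaw": -1}
    - {"tx": 0, "ty": 0, "tz": 0.011, "rx": 0, "ry": 0, "rz": 0, "jaw": -1}
    - {"tx": 0, "ty": 0, "tz": 0.013, "rx": 0, "ry": 0, "rz": 0, "jaw": -1}
    - {"tx": 0, "ty": 0, "tz": 0.013, "rx": 0, "ry": 0, "rz": 0, "jaw": -1}
    - {"tx": 0, "ty": 0, "tz": 0.013, "rx": 0, "ry": 0, "rz": 0, "jaw": -1}

```text
t: 7.08
tool_pos: [0.5001, -0.3742, 0.0614]
orientation: [3.141, 0.0, 1.333]
wrist_force: [-0.2, -0.7, -2.3]
finger_gap: 0.675
grip_force: 35.0
```

Not touching yet; a little lower.

>>> step_arm:
  increments:
    - {"tx": 0, "ty": 0, "tz": 0.002, "rx": 0, "ry": 0, "rz": 0, "jaw": -1}
    - {"tx": 0, "ty": 0, "tz": 0.004, "rx": 0, "ry": 0, "rz": 0, "jaw": -1}
    - {"tx": 0, "ty": 0, "tz": 0.005, "rx": 0, "ry": 0, "rz": 0, "jaw": -1}
    - {"tx": 0, "ty": 0, "tz": 0.005, "rx": 0, "ry": 0, "rz": 0, "jaw": -1}
    - {"tx": 0, "ty": 0, "tz": 0.005, "rx": 0, "ry": 0, "rz": 0, "jaw": -1}

```text
t: 7.7
tool_pos: [0.5001, -0.3743, 0.0611]
orientation: [3.141, 0.0, 1.332]
wrist_force: [-2.0, 2.6, 7.4]
finger_gap: 0.68
grip_force: 35.0
```

Contact felt. Releasing and rising.

>>> step_arm:
  increments:
    - {"tx": 0, "ty": 0, "tz": 0, "rx": 0, "ry": 0, "rz": 0, "jaw": 0.5}
    - {"tx": 0, "ty": 0, "tz": 0, "rx": 0, "ry": 0, "rz": 0, "jaw": 1}
    - {"tx": 0, "ty": 0, "tz": 0, "rx": 0, "ry": 0, "rz": 0, "jaw": 1}
    - {"tx": 0, "ty": 0, "tz": 0, "rx": 0, "ry": 0, "rz": 0, "jaw": 1}
    - {"tx": 0, "ty": 0, "tz": 0, "rx": 0, "ry": 0, "rz": 0, "jaw": 1}

```text
t: 8.32
tool_pos: [0.5, -0.3741, 0.0597]
orientation: [-3.142, -0.0, 1.333]
wrist_force: [-0.3, 0.6, -0.2]
finger_gap: 0.998
grip_force: 0.0
```

>>> step_arm:
  increments:
    - {"tx": 0, "ty": 0, "tz": -0.1, "rx": 0, "ry": 0, "rz": 0, "jaw": 1}
    - {"tx": 0, "ty": 0, "tz": -0.27, "rx": 0, "ry": 0, "rz": 0, "jaw": 1}
    - {"tx": 0, "ty": 0, "tz": -0.4, "rx": 0, "ry": 0, "rz": 0, "jaw": 1}
    - {"tx": 0.1, "ty": 0, "tz": -0.42, "rx": 0, "ry": 0, "rz": 0, "jaw": 1}
    - {"tx": 0.25, "ty": 0, "tz": -0.42, "rx": 0, "ry": 0, "rz": 0, "jaw": 1}

```text
t: 8.95
tool_pos: [0.5179, -0.3017, 0.1868]
orientation: [3.139, 0.001, 1.33]
wrist_force: [0.7, -0.1, 0.0]
finger_gap: 0.999
grip_force: 0.0
```

```bash
python3 wr.py pics/w2.png 0.500,-0.374; python3 go.py 0.448,0.006,0.16 0.448,0.006,0.055
```

```text
1554 ((0.49976158142089844, -0.3742906153202057), 0.03192280977964401)
t 9.0 p [ 0.5189 -0.2954  0.1863] rpy [ 3.1414 -0.0032  1.3341] F [1.21 5.11 0.74] gap 1.005 gf 0.0
0.448,0.006,0.16 t [ 0.921 -0.465  0.091] r [ 0.0001 -0.001   0.0024]
0.448,0.006,0.055 t [ 0.92  -0.465  0.441] r [ 0.0001 -0.001   0.0024]
```

Tin B is standing in the tray. On to tin A.

>>> step_arm:
  increments:
    - {"tx": 0.15, "ty": -0.08, "tz": 0, "rx": 0, "ry": 0, "rz": 0, "jaw": 1}
    - {"tx": 0.33, "ty": -0.17, "tz": 0, "rx": 0, "ry": 0, "rz": 0, "jaw": 1}
    - {"tx": 0.51, "ty": -0.26, "tz": 0, "rx": 0, "ry": 0, "rz": 0, "jaw": 1}
    - {"tx": 0.69, "ty": -0.35, "tz": 0, "rx": 0, "ry": 0, "rz": 0, "jaw": 1}
    - {"tx": 0.84, "ty": -0.43, "tz": 0.02, "rx": 0, "ry": 0, "rz": 0, "jaw": 1}

```text
t: 9.62
tool_pos: [0.4514, -0.0241, 0.1802]
orientation: [3.14, -0.0, 1.333]
wrist_force: [0.8, 0.9, 0.5]
finger_gap: 0.999
grip_force: 0.0
```

```bash
python3 wr.py pics/w3.png 0.448,0.006; python3 go.py 0.448,0.006,0.16 0.448,0.006,0.055
```

```text
4863 ((0.44857874512672424, 0.005617527756839991), 0.03162332624197006)
t 9.68 p [ 0.4485 -0.0195  0.1791] rpy [-3.1379e+00 -2.7000e-03  1.3349e+00] F [-3.14  4.83 -1.47] gap 1.003 gf 0.0
0.448,0.006,0.16 t [ 0.082 -0.021  0.064] r [-0.0012 -0.0008  0.0027]
0.448,0.006,0.055 t [ 0.081 -0.02   0.414] r [-0.0012 -0.0008  0.0027]
```

>>> step_arm:
  increments:
    - {"tx": 0.06, "ty": -0.015, "tz": 0.02, "rx": 0, "ry": 0, "rz": 0, "jaw": 1}
    - {"tx": 0.081, "ty": -0.019, "tz": 0.06, "rx": 0, "ry": 0, "rz": 0, "jaw": 1}
    - {"tx": 0.081, "ty": -0.019, "tz": 0.09, "rx": 0, "ry": 0, "rz": 0, "jaw": 1}
    - {"tx": 0.081, "ty": -0.019, "tz": 0.09, "rx": 0, "ry": 0, "rz": 0, "jaw": 1}
    - {"tx": 0.081, "ty": -0.019, "tz": 0.09, "rx": 0, "ry": 0, "rz": 0, "jaw": 1}

```text
t: 10.3
tool_pos: [0.4523, -0.0016, 0.1528]
orientation: [-3.142, -0.0, 1.332]
wrist_force: [-0.4, -0.3, -0.5]
finger_gap: 1.002
grip_force: 0.0
```

```bash
python3 go.py 0.4485,0.006,0.056
```

```text
t 10.3 p [ 0.4523 -0.0016  0.1528] rpy [-3.1416 -0.      1.3315] F [-0.37 -0.3  -0.48] gap 1.002 gf 0.0
0.4485,0.006,0.056 t [ 0.022 -0.018  0.323] r [-0.     -0.      0.0016]
```

>>> step_arm:
  increments:
    - {"tx": 0.022, "ty": -0.018, "tz": 0.06, "rx": 0, "ry": 0, "rz": 0, "jaw": 1}
    - {"tx": 0.022, "ty": -0.018, "tz": 0.2, "rx": 0, "ry": 0, "rz": 0, "jaw": 1}
    - {"tx": 0.022, "ty": -0.018, "tz": 0.3, "rx": 0, "ry": 0, "rz": 0, "jaw": 1}
    - {"tx": 0.022, "ty": -0.018, "tz": 0.323, "rx": 0, "ry": 0, "rz": 0, "jaw": 1}
    - {"tx": 0.022, "ty": -0.018, "tz": 0.323, "rx": 0, "ry": 0, "rz": 0, "jaw": 1}

```text
t: 10.92
tool_pos: [0.4488, 0.0064, 0.0563]
orientation: [3.141, -0.0, 1.332]
wrist_force: [0.7, 0.3, 0.3]
finger_gap: 1.002
grip_force: 0.0
```

>>> step_arm:
  increments:
    - {"tx": 0, "ty": 0, "tz": 0, "rx": 0, "ry": 0, "rz": 0, "jaw": -1}
    - {"tx": 0, "ty": 0, "tz": 0, "rx": 0, "ry": 0, "rz": 0, "jaw": -1}
    - {"tx": 0, "ty": 0, "tz": 0, "rx": 0, "ry": 0, "rz": 0, "jaw": -1}
    - {"tx": 0, "ty": 0, "tz": 0, "rx": 0, "ry": 0, "rz": 0, "jaw": -1}
    - {"tx": 0, "ty": 0, "tz": 0, "rx": 0, "ry": 0, "rz": 0, "jaw": -1}

```text
t: 11.55
tool_pos: [0.4488, 0.0067, 0.0564]
orientation: [3.14, -0.0, 1.332]
wrist_force: [0.2, -0.2, 5.5]
finger_gap: 0.681
grip_force: 35.0
```

>>> step_arm:
  increments:
    - {"tx": 0, "ty": 0, "tz": -0.05, "rx": 0, "ry": 0, "rz": 0, "jaw": -1}
    - {"tx": 0, "ty": 0, "tz": -0.12, "rx": 0, "ry": 0, "rz": 0, "jaw": -1}
    - {"tx": 0, "ty": 0, "tz": -0.15, "rx": 0, "ry": 0, "rz": 0, "jaw": -1}
    - {"tx": 0, "ty": 0, "tz": -0.15, "rx": 0, "ry": 0, "rz": 0, "jaw": -1}
    - {"tx": 0, "ty": 0, "tz": -0.15, "rx": 0, "ry": 0, "rz": 0, "jaw": -1}

```text
t: 12.18
tool_pos: [0.4478, 0.0068, 0.1002]
orientation: [-3.14, 0.0, 1.332]
wrist_force: [0.1, -0.3, -2.8]
finger_gap: 0.676
grip_force: 35.0
```

```bash
python3 go.py 0.526,-0.270,0.2
```

```text
t 12.18 p [0.4478 0.0068 0.1002] rpy [-3.1402  0.      1.3325] F [ 0.08 -0.32 -2.78] gap 0.676 gf 35.0
0.526,-0.270,0.2 t [-0.835  0.47  -0.333] r [-0.0004  0.      0.0019]
```

About 2.8 N, so tin A is light too and C is the heavy one. Lifting, then carrying A to the near slot.

>>> step_arm:
  increments:
    - {"tx": 0, "ty": 0, "tz": -0.1, "rx": 0, "ry": 0, "rz": 0, "jaw": -1}
    - {"tx": 0, "ty": 0, "tz": -0.23, "rx": 0, "ry": 0, "rz": 0, "jaw": -1}
    - {"tx": -0.06, "ty": 0.03, "tz": -0.31, "rx": 0, "ry": 0, "rz": 0, "jaw": -1}
    - {"tx": -0.18, "ty": 0.1, "tz": -0.33, "rx": 0, "ry": 0, "rz": 0, "jaw": -1}
    - {"tx": -0.33, "ty": 0.18, "tz": -0.33, "rx": 0, "ry": 0, "rz": 0, "jaw": -1}

```text
t: 12.8
tool_pos: [0.4778, -0.1029, 0.1999]
orientation: [3.141, -0.0, 1.334]
wrist_force: [0.8, -0.5, -2.7]
finger_gap: 0.68
grip_force: 35.0
```

>>> step_arm:
  increments:
    - {"tx": -0.15, "ty": 0.085, "tz": 0, "rx": 0, "ry": 0, "rz": 0, "jaw": -1}
    - {"tx": -0.3, "ty": 0.17, "tz": 0, "rx": 0, "ry": 0, "rz": 0, "jaw": -1}
    - {"tx": -0.42, "ty": 0.24, "tz": 0, "rx": 0, "ry": 0, "rz": 0, "jaw": -1}
    - {"tx": -0.49, "ty": 0.28, "tz": 0.03, "rx": 0, "ry": 0, "rz": 0, "jaw": -1}
    - {"tx": -0.505, "ty": 0.29, "tz": 0.1, "rx": 0, "ry": 0, "rz": 0, "jaw": -1}

```text
t: 13.42
tool_pos: [0.5265, -0.2713, 0.1687]
orientation: [3.141, -0.0, 1.331]
wrist_force: [-0.3, 0.2, -2.6]
finger_gap: 0.674
grip_force: 35.0
```

```bash
python3 go.py 0.526,-0.270,0.065
```

```text
t 13.43 p [ 0.5265 -0.2713  0.1687] rpy [ 3.1414e+00 -1.0000e-04  1.3312e+00] F [-0.25  0.25 -2.63] gap 0.674 gf 35.0
0.526,-0.270,0.065 t [ 0.004 -0.003  0.346] r [ 0.0001 -0.      0.0015]
```

>>> step_arm:
  increments:
    - {"tx": 0, "ty": 0, "tz": 0.1, "rx": 0, "ry": 0, "rz": 0, "jaw": -1}
    - {"tx": 0, "ty": 0, "tz": 0.22, "rx": 0, "ry": 0, "rz": 0, "jaw": -1}
    - {"tx": 0, "ty": 0, "tz": 0.3, "rx": 0, "ry": 0, "rz": 0, "jaw": -1}
    - {"tx": 0, "ty": 0, "tz": 0.34, "rx": 0, "ry": 0, "rz": 0, "jaw": -1}
    - {"tx": 0, "ty": 0, "tz": 0.346, "rx": 0, "ry": 0, "rz": 0, "jaw": -1}

```text
t: 14.05
tool_pos: [0.5259, -0.2693, 0.0652]
orientation: [-3.14, -0.001, 1.333]
wrist_force: [-0.5, -0.5, -1.5]
finger_gap: 0.674
grip_force: 35.0
```

>>> step_arm:
  increments:
    - {"tx": 0, "ty": 0, "tz": 0.004, "rx": 0, "ry": 0, "rz": 0, "jaw": -1}
    - {"tx": 0, "ty": 0, "tz": 0.008, "rx": 0, "ry": 0, "rz": 0, "jaw": -1}
    - {"tx": 0, "ty": 0, "tz": 0.012, "rx": 0, "ry": 0, "rz": 0, "jaw": -1}
    - {"tx": 0, "ty": 0, "tz": 0.012, "rx": 0, "ry": 0, "rz": 0, "jaw": -1}
    - {"tx": 0, "ty": 0, "tz": 0.012, "rx": 0, "ry": 0, "rz": 0, "jaw": -1}

```text
t: 14.68
tool_pos: [0.5263, -0.2701, 0.0626]
orientation: [3.141, -0.0, 1.332]
wrist_force: [0.8, -0.2, -1.3]
finger_gap: 0.674
grip_force: 35.0
```

>>> step_arm:
  increments:
    - {"tx": 0, "ty": 0, "tz": 0.002, "rx": 0, "ry": 0, "rz": 0, "jaw": -1}
    - {"tx": 0, "ty": 0, "tz": 0.004, "rx": 0, "ry": 0, "rz": 0, "jaw": -1}
    - {"tx": 0, "ty": 0, "tz": 0.005, "rx": 0, "ry": 0, "rz": 0, "jaw": -1}
    - {"tx": 0, "ty": 0, "tz": 0.005, "rx": 0, "ry": 0, "rz": 0, "jaw": -1}
    - {"tx": 0, "ty": 0, "tz": 0.005, "rx": 0, "ry": 0, "rz": 0, "jaw": -1}

```text
t: 15.3
tool_pos: [0.5263, -0.27, 0.061]
orientation: [3.142, -0.0, 1.332]
wrist_force: [-0.2, 0.4, -2.2]
finger_gap: 0.678
grip_force: 35.0
```

>>> step_arm:
  increments:
    - {"tx": 0, "ty": 0, "tz": 0.002, "rx": 0, "ry": 0, "rz": 0, "jaw": -1}
    - {"tx": 0, "ty": 0, "tz": 0.004, "rx": 0, "ry": 0, "rz": 0, "jaw": -1}
    - {"tx": 0, "ty": 0, "tz": 0.004, "rx": 0, "ry": 0, "rz": 0, "jaw": -1}
    - {"tx": 0, "ty": 0, "tz": 0.004, "rx": 0, "ry": 0, "rz": 0, "jaw": -1}
    - {"tx": 0, "ty": 0, "tz": 0.004, "rx": 0, "ry": 0, "rz": 0, "jaw": -1}

```text
t: 15.92
tool_pos: [0.5263, -0.27, 0.0604]
orientation: [3.141, 0.0, 1.333]
wrist_force: [-3.2, 1.9, 5.3]
finger_gap: 0.677
grip_force: 35.0
```

Contact. Releasing and rising.

>>> step_arm:
  increments:
    - {"tx": 0, "ty": 0, "tz": 0, "rx": 0, "ry": 0, "rz": 0, "jaw": 0.5}
    - {"tx": 0, "ty": 0, "tz": 0, "rx": 0, "ry": 0, "rz": 0, "jaw": 1}
    - {"tx": 0, "ty": 0, "tz": 0, "rx": 0, "ry": 0, "rz": 0, "jaw": 1}
    - {"tx": 0, "ty": 0, "tz": 0, "rx": 0, "ry": 0, "rz": 0, "jaw": 1}
    - {"tx": 0, "ty": 0, "tz": 0, "rx": 0, "ry": 0, "rz": 0, "jaw": 1}

```text
t: 16.55
tool_pos: [0.5263, -0.27, 0.0597]
orientation: [-3.142, -0.0, 1.332]
wrist_force: [0.4, 0.2, -0.6]
finger_gap: 0.993
grip_force: 0.0
```

>>> step_arm:
  increments:
    - {"tx": 0, "ty": 0, "tz": -0.1, "rx": 0, "ry": 0, "rz": 0, "jaw": 1}
    - {"tx": 0, "ty": 0, "tz": -0.27, "rx": 0, "ry": 0, "rz": 0, "jaw": 1}
    - {"tx": 0, "ty": 0, "tz": -0.4, "rx": 0, "ry": 0, "rz": 0, "jaw": 1}
    - {"tx": 0.1, "ty": 0, "tz": -0.42, "rx": 0, "ry": 0, "rz": 0, "jaw": 1}
    - {"tx": 0.25, "ty": 0, "tz": -0.42, "rx": 0, "ry": 0, "rz": 0, "jaw": 1}

```text
t: 17.18
tool_pos: [0.5444, -0.1975, 0.1869]
orientation: [3.139, 0.001, 1.33]
wrist_force: [0.6, -0.1, -1.0]
finger_gap: 0.998
grip_force: 0.0
```

```bash
python3 wr.py pics/w4.png 0.526,-0.270; python3 go.py 0.647,0.1675,0.185
```

```text
1542 ((0.5257208943367004, -0.2708083689212799), 0.03176691010594368)
t 17.23 p [ 0.545  -0.1915  0.1864] rpy [ 3.1410e+00 -3.0000e-03  1.3339e+00] F [-0.01  5.29  0.38] gap 1.0 gf 0.0
0.647,0.1675,0.185 t [1.243 0.05  0.008] r [ 0.0002 -0.001   0.0024]
```

>>> step_arm:
  increments:
    - {"tx": 0.18, "ty": 0.01, "tz": 0, "rx": 0, "ry": 0, "rz": 0, "jaw": 1}
    - {"tx": 0.38, "ty": 0.02, "tz": 0, "rx": 0, "ry": 0, "rz": 0, "jaw": 1}
    - {"tx": 0.58, "ty": 0.03, "tz": 0, "rx": 0, "ry": 0, "rz": 0, "jaw": 1}
    - {"tx": 0.78, "ty": 0.04, "tz": 0, "rx": 0, "ry": 0, "rz": 0, "jaw": 1}
    - {"tx": 0.96, "ty": 0.05, "tz": 0, "rx": 0, "ry": 0, "rz": 0, "jaw": 1}

```text
t: 17.85
tool_pos: [0.6268, 0.0813, 0.1858]
orientation: [3.141, -0.0, 1.333]
wrist_force: [-0.0, -0.2, 0.4]
finger_gap: 1.0
grip_force: 0.0
```

>>> step_arm:
  increments:
    - {"tx": 0.12, "ty": 0, "tz": 0, "rx": 0, "ry": 0, "rz": 0, "jaw": 1}
    - {"tx": 0.2, "ty": 0, "tz": 0, "rx": 0, "ry": 0, "rz": 0, "jaw": 1}
    - {"tx": 0.25, "ty": 0, "tz": 0.05, "rx": 0, "ry": 0, "rz": 0, "jaw": 1}
    - {"tx": 0.25, "ty": 0, "tz": 0.08, "rx": 0, "ry": 0, "rz": 0, "jaw": 1}
    - {"tx": 0.25, "ty": 0, "tz": 0.08, "rx": 0, "ry": 0, "rz": 0, "jaw": 1}

```text
t: 18.48
tool_pos: [0.6435, 0.1507, 0.1601]
orientation: [-3.139, 0.001, 1.331]
wrist_force: [-0.2, -0.6, 0.1]
finger_gap: 0.998
grip_force: 0.0
```

```bash
python3 wr.py pics/w5.png 0.647,0.1675; python3 go.py 0.647,0.1675,0.056
```

```text
5520 ((0.6491482257843018, 0.16693992912769318), 0.03169962391257286)
t 18.52 p [0.6439 0.1507 0.1611] rpy [-3.1402e+00  8.0000e-04  1.3311e+00] F [0.76 0.08 0.55] gap 1.0 gf 0.0
0.647,0.1675,0.056 t [ 0.057 -0.003  0.35 ] r [-0.0004  0.0002  0.0015]
```

View pics/w5.png

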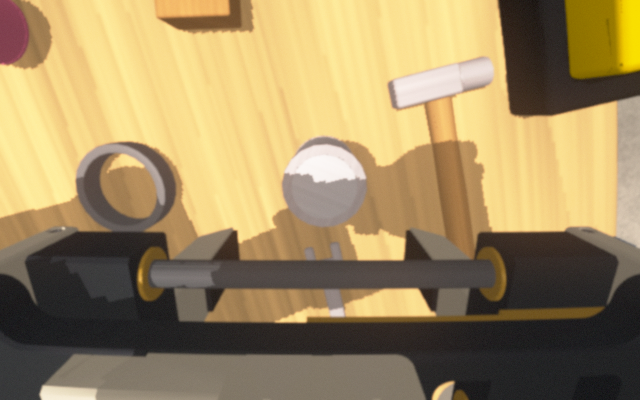

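The wrist view shows tin C at (325,182), ahead of the finger line. The hammer at (445,150) and wrench at (325,260) lie below fingertip height.

>>> step_arm:
  increments:
    - {"tx": 0.055, "ty": 0.002, "tz": 0.02, "rx": 0, "ry": 0, "rz": 0, "jaw": 1}
    - {"tx": 0.055, "ty": 0.002, "tz": 0.15, "rx": 0, "ry": 0, "rz": 0, "jaw": 1}
    - {"tx": 0.055, "ty": 0.002, "tz": 0.28, "rx": 0, "ry": 0, "rz": 0, "jaw": 1}
    - {"tx": 0.055, "ty": 0.002, "tz": 0.347, "rx": 0, "ry": 0, "rz": 0, "jaw": 1}
    - {"tx": 0.055, "ty": 0.002, "tz": 0.347, "rx": 0, "ry": 0, "rz": 0, "jaw": 1}

```text
t: 19.15
tool_pos: [0.6478, 0.1683, 0.0559]
orientation: [-3.138, 0.001, 1.332]
wrist_force: [-0.0, 0.6, -1.2]
finger_gap: 0.994
grip_force: 0.0
```

>>> step_arm:
  increments:
    - {"tx": 0, "ty": 0, "tz": 0, "rx": 0, "ry": 0, "rz": 0, "jaw": -1}
    - {"tx": 0, "ty": 0, "tz": 0, "rx": 0, "ry": 0, "rz": 0, "jaw": -1}
    - {"tx": 0, "ty": 0, "tz": 0, "rx": 0, "ry": 0, "rz": 0, "jaw": -1}
    - {"tx": 0, "ty": 0, "tz": 0, "rx": 0, "ry": 0, "rz": 0, "jaw": -1}
    - {"tx": 0, "ty": 0, "tz": 0, "rx": 0, "ry": 0, "rz": 0, "jaw": -1}
  grip_force: 45

```text
t: 19.77
tool_pos: [0.6494, 0.168, 0.0586]
orientation: [3.14, -0.001, 1.332]
wrist_force: [2.3, 0.1, 4.0]
finger_gap: 0.675
grip_force: 45.0
```

>>> step_arm:
  increments:
    - {"tx": 0, "ty": 0, "tz": -0.05, "rx": 0, "ry": 0, "rz": 0, "jaw": -1}
    - {"tx": 0, "ty": 0, "tz": -0.14, "rx": 0, "ry": 0, "rz": 0, "jaw": -1}
    - {"tx": 0, "ty": 0, "tz": -0.2, "rx": 0, "ry": 0, "rz": 0, "jaw": -1}
    - {"tx": 0, "ty": 0, "tz": -0.2, "rx": 0, "ry": 0, "rz": 0, "jaw": -1}
    - {"tx": 0, "ty": 0, "tz": -0.2, "rx": 0, "ry": 0, "rz": 0, "jaw": -1}

```text
t: 20.4
tool_pos: [0.6479, 0.1679, 0.1166]
orientation: [-3.14, 0.001, 1.332]
wrist_force: [1.0, 0.2, -5.4]
finger_gap: 0.676
grip_force: 45.0
```

About 5.4 N, so C is the heavy one. Raising it to roughly 0.20 m bottom clearance.

>>> step_arm:
  increments:
    - {"tx": 0, "ty": 0, "tz": -0.08, "rx": 0, "ry": 0, "rz": 0, "jaw": -1}
    - {"tx": 0, "ty": 0, "tz": -0.2, "rx": 0, "ry": 0, "rz": 0, "jaw": -1}
    - {"tx": 0, "ty": 0, "tz": -0.33, "rx": 0, "ry": 0, "rz": 0, "jaw": -1}
    - {"tx": 0, "ty": 0, "tz": -0.43, "rx": 0, "ry": 0, "rz": 0, "jaw": -1}
    - {"tx": 0, "ty": 0, "tz": -0.46, "rx": 0, "ry": 0, "rz": 0, "jaw": -1}

```text
t: 21.02
tool_pos: [0.6491, 0.168, 0.2567]
orientation: [3.14, -0.001, 1.332]
wrist_force: [0.2, 0.7, -4.7]
finger_gap: 0.674
grip_force: 45.0
```

>>> step_arm:
  increments:
    - {"tx": 0, "ty": 0, "tz": 0, "rx": 0, "ry": 0, "rz": 0, "jaw": -1}
    - {"tx": 0, "ty": 0, "tz": 0, "rx": 0, "ry": 0, "rz": 0, "jaw": -1}
    - {"tx": 0, "ty": 0, "tz": 0, "rx": 0, "ry": 0, "rz": 0, "jaw": -1}
    - {"tx": 0, "ty": 0, "tz": 0, "rx": 0, "ry": 0, "rz": 0, "jaw": -1}
    - {"tx": 0, "ty": 0, "tz": 0, "rx": 0, "ry": 0, "rz": 0, "jaw": -1}

```text
t: 21.65
tool_pos: [0.6487, 0.168, 0.2555]
orientation: [-3.141, 0.0, 1.333]
wrist_force: [-0.2, 0.4, -4.8]
finger_gap: 0.674
grip_force: 45.0
```

```bash
python3 - <<'E'
from h import *
p,d=get_image('side'); cv2.imwrite('pics/side9.png',p[:,:,::-1])
E
python3 go.py
```

```text
t 21.7 p [0.6487 0.168  0.2556] rpy [-3.1415 -0.      1.3325] F [ 0.87 -0.04 -4.48] gap 0.676 gf 45.0
```

View pics/side9.png

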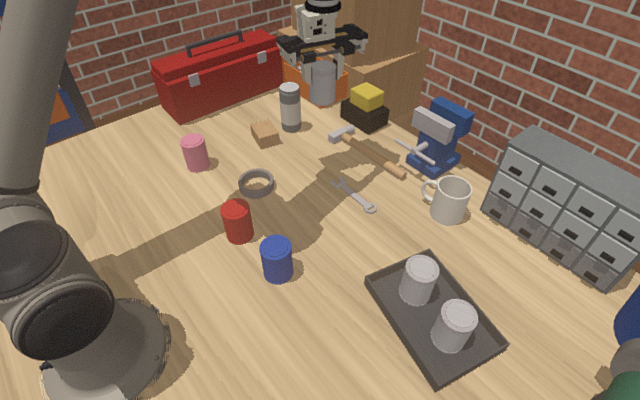

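The side view shows both light tins upright in the tray at (419,280) and (454,326). The heavy tin hangs upright in the gripper at (322,82), and everything else is where it was.

```bash
python3 -c "
from rig import manip; print(manip.sign_off())"
```

```text
the job is handed in; nothing more can be done
None
```

I handed the job in: the two light tins (A and B, about 2–3 N each) stand upright in the tray, and the heavy tin (C, about 5 N) is held still and upright with its bottom about 20 cm above the bench, at about 22 s of the 72 s allowed.

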